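Send a wheat cake along the rail to the inspection camera

ROBOT

A 7-joint arm with a two-finger parallel gripper is mounted at the origin on the work surface. World frame = base frame: x ahead of the robot, y to its left, z up, the work surface at z = 0. Lengths are in mm, angles in rad, forces in N, time in s.
With the tool pointing down it reaches from about 425 to 875 mm from the base axis. Payload 8.4 kg.
Tool frame: the origin (TCP) lies at the centre of the arm's flange, where the gripper is bolted on; the fingertips stand 182 mm ahead of it and the grasp point (between the pads) lies 164 mm ahead of it; z points along the fingers, y is the line along which they close (so a half turn about z gives the same grasp; the last joint's range is limited). The gripper opens to 87 mm and grips with 3 to 60 N. Pads are 19 mm wide; open, the fingers measure 117 mm over their backs; the gripper's body (75 mm by 190 mm) begins 51 mm behind the grasp point.
Start: joints at [-0.099, 0.333, 0.04, 1.465, -0.013, 1.343, -0.059], TCP at [649.98, -0.013, 404.746] pointing down, gripper open.
Joint ranges: [-2.58, 2.58], [-0.38, 2.09], [-1.3, 1.39], [0.25, 2.4], [-1.5, 4.64], [0.08, 2.09], [-2.65, 2.65]. Speed limits (rad/s): [2.22, 2.22, 2.79, 2.79, 3.14, 3.14, 3.14].

INTERFACE

Orientations are given as a rotation vector (axis times angle).
In Python, from cell import sense, eyes, manip, finder gives the robot as it stands.
- The arm moves only by the tool servo_tool, never from a script. Its argument "commands" is a list that holds one entry, the list of rows, each a list of 7 numbers: the closure, from 0 (fully open) to 1 (shut), then the shift along the world's x, y, z each as a share of 2.5 cm, from -1 to 1, then the turn, a rotation vector about the world's x, y, z each as a share of 6 degrees, from -1 to 1. In form: [[[hand, dx, dy, dz, rx, ry, rz], ...]]. A call has 1 to 8 rows; each row shifts and turns the commanded pose from where the row before left it; what a row does not reach is not made up. A row lasts 1/12 s, in which the tool goes at most 41.7 mm and 7.16 degrees, less where a joint would pass 70% of its speed; a pose out of reach is approached as far as the arm can. A call with a number of a shift or a turn outside -1 to 1 is refused whole. A call with a gripper value outside its range is refused whole. The fingers move at their own pace and stop on an object; the grip force is fixed at half the most. Time passes only in rows, so rows that do not move let the fingers close. It gives the time, the measured TCP pose, the force, the opening and the grip force at its end, in the units of the state.
- sense(): the state, without advancing time (a new reading comes with each control period).
- eyes.camera(name): name is "scene" or "side" or "wrist"; returns a dict with "color" (420x560x3 uint8, red, green, blue), "range_z" (420x560 float32, mm along the optical axis (not along the pixel's ray), 0 where there is no reading), "K" (3x3 intrinsics, pixels), "R" (3x3) and "t" (3): a world point X has camera coordinates R X + t. Camera axes: x right, y down, z forward; pixel columns grow to the right and rows downward; lengths in mm; the calibration is good to about 2 mm. A picture is of the moment at which its call begins.
- manip.job_done(): hands the job in; it is judged then, once.
Trained networks look in a picture, given as the dict that the camera call returned (one of the last four; its "shot" number tells which), for a name from the list of things; names that differ only in an ending like _2 or _b are one class to them, and where a whole thing is asked for, a point or a joint stands for the part that bears it (a point fixed in the world has none). Each returns a list of dicts, best first, with "conf" (0 to 1); they miss things now and then, are a little off and sometimes report something else, mostly with a low value. They report only what shows in the picture. A call takes as long as a camera call. They do not tell look-alikes from the thing itself.
- finder.outline_of(picture, target): "region" (420x560 bool, what is visible of it) and "at" ([column, row] in pixels, amid what is visible of it).
The state is a dict: "time_s": time; "joint_positions": joint angles; "joint_velocities": joint speeds; "effort": joint torques, N m; "ee_pos": TCP position; "orientation": TCP orientation; "contact_force": force on the tool from outside, world axes, zero at the start; "moment": the same for the moment, N m; "grip_width": opening from 0.0 (shut) to 1.0 (fully open); "gripper_force": force on a finger pad.
Only numpy, scipy, OpenCV 4.12 (cv2) and the standard library are available. Lean on these libraries where they do the work, as an engineer would, in place of code of your own. Each camera call takes 0.05 s, during which the arm holds its last target. There are 200 camera calls.

TASK

Take the larger of the two grain cakes from the wooden stand and set it gently, on edge, in the cradle of the carrier while the carrier is still at its home station, at the loading end of the rail slide; let go of it. Then slide the carrier along the rail to the station with the inspection camera, so that it clicks home in that station's detent with the cake squarely in front of the lens, without running on past it. Leave the smaller cake and the loose hand brush where they are.

Things in the scene. Friction and masses are not known exactly. Their poses are not given: they have to be found in the camera images.
- cake: The larger cake: a pale disc 110 mm across and 42 mm thick, 0.32 kg, standing on edge in one of the two places of the wooden stand. Origin at its centre; its x axis is the disc's axis (horizontal, across the 42 mm thickness, along the length of the stand). It may turn about that axis.
- small_cake: The smaller cake: a pale disc 84 mm across and 42 mm thick, in the other place of the stand. Origin at its centre, x along the disc's axis. Leave it.
- stand: Fixed wooden stand 250 x 112 mm with two V-shaped places, at 65 mm either side of its centre along its x axis. Origin: centre of its underside. Guide boards reach 38 mm above the table; the larger cake's centre stands 74 mm and its top 129 mm above the table, the smaller one's top about 100 mm.
- cradle_seat (a point): Centre of the larger cake when seated in the carrier's plywood cradle, 109 mm above the table; moves with the carrier. x: across the slot, away from the handle (the disc's axis must lie along it); y: along the rail towards the loading end. The slot is 54 mm wide between boards 76 mm above the table, with flared lips to 86 mm (75 mm apart); its V bottom centres the disc along y.
- handle_top (a point): Centre of the top of the carrier's upright black handle, on the robot's side, 130 mm above the table; same axes as cradle_seat. The handle is a post 22 mm (x) by 24 mm (y) and 84 mm tall, and stands 105 mm from the cradle's middle plane.
- carrier (a joint): Carrier position along the rail, m: 0 at the home station (cradle_seat at y = 0.120 in the slide's frame), where it starts, growing towards the slide's -y; end stops at -0.015 and 0.24. Detents at 0, 0.07, 0.14, 0.21: a sprung roller on a scalloped bar draws the carrier slowly into the nearest one; up to about 7 N pushes it over the crest half-way between two.
- slide: The fixed rail slide, an aluminium base 150 x 440 mm with two round rails along its y axis. Origin: centre of its underside; x points away from the robot.
- camera: Inspection camera, fixed on a column 150 mm tall on the far side of the rail, beside one of the last three stations: a white box with a round black lens facing the rail. Origin on the table under it, 135 mm from the middle of the rail; same axes as the slide, so the carrier is at this station when cradle_seat has y = 0 in this frame.
- brush_post: A similar column, 165 mm tall, with an upright dark brush, beside another station (not wanted). Origin and axes as for the camera.
- loose_brush: Loose hand brush 170 mm long lying on the table; leave it.
- lamp_post: A similar column, 150 mm tall, with a thin flat lamp panel, beside another station (not wanted). Origin and axes as for the camera.
Mind the look-alikes: they are no part of the job. Leave any green or turquoise look-alike of the cake alone.

How it is judged:
By the outcome, as a careful person would: the job done as asked, in the order asked, and still so for the second after the job is handed in, with the robot touching nothing.
It also fails if it takes over 58 s, if anything falls off the work surface, if the arm or the gripper's body presses on something with over 40 N, if the wrist force passes 120 N, or if a joint passes its speed limit or range.

## Working session

There is one attempt and no reset: what is moved stays moved. The work goes in short steps, Python scripts to look and compute and a tool call to move; the robot and the scene stay as the last step left them, time stands still between calls to the robot, and variables do not carry over. Pictures are saved under pics/ and viewed, at most 10 in all, crops included, and the job is handed in when it is done.

Besides the shell and the picture viewer there is one more tool, called after "Emit:" by a JSON object that holds its "fn" and its "kwargs", one argument or row to a line. servo_tool: Moves the arm, as the interface text tells. Shift numbers are shares of 2.5 cm and turn numbers shares of 6 degrees, none past 1 either way. Its arguments: {"type":"object","properties":{"commands":{"type":"array"}},"required":["commands"]}

```bash
mkdir -p pics; cat > h.py <<'E'
import numpy as np, cv2
from cell import sense, eyes, manip, finder
def pts(p,m=None):
    z=p["range_z"]; ok=z>0
    if m is not None: ok=ok&m
    v,u=np.nonzero(ok); d=z[v,u]; K=p["K"]
    c=np.stack([(u-K[0,2])/K[0,0]*d,(v-K[1,2])/K[1,1]*d,d],1)
    return (c-p["t"])@p["R"]
def save(p,n): cv2.imwrite("pics/"+n+".png",p["color"][:,:,::-1])
E
cat > a.py <<'E'
from h import *
for c in ["scene","side"]:
    p=eyes.camera(c); save(p,c+"0")
    print(c, "campos",(-p["R"].T@p["t"]).round())
    for n in ["cake","small_cake","stand","carrier","handle_top","camera","brush_post","lamp_post","slide","loose_brush"]:
        for o in finder.outline_of(p,n)[:3]:
            q=pts(p,o["region"])
            if len(q)<10: continue
            print(n,round(o["conf"],2),np.round(o["at"]),len(q),"lo",np.percentile(q,2,0).round(),"hi",np.percentile(q,98,0).round(),"med",np.median(q,0).round())
E
python3 a.py
```

```text
scene campos [1324. -436.  824.]
cake 0.88 [311. 161.] 633 lo [257. 335.  17.] hi [349. 378. 111.] med [313. 342.  72.]
cake 0.81 [361. 202.] 838 lo [586. 291.  35.] hi [629. 394. 130.] med [615. 326.  94.]
cake 0.62 [358. 157.] 520 lo [298. 492.  17.] hi [397. 541. 111.] med [368. 513.  75.]
small_cake 0.63 [330. 191.] 508 lo [456. 276.  33.] hi [500. 358. 102.] med [487. 303.  76.]
small_cake 0.6 [289. 243.] 1602 lo [520.  13.  21.] hi [693. 119. 130.] med [615.  74.  65.]
stand 0.74 [344. 216.] 1266 lo [450. 263.   3.] hi [661. 401.  39.] med [578. 307.  14.]
carrier 0.97 [286. 246.] 1565 lo [526.  13.  32.] hi [692. 113. 128.] med [616.  74.  65.]
carrier 0.6 [344. 215.] 1350 lo [446. 261.   2.] hi [663. 400.  40.] med [560. 308.  14.]
handle_top 0.73 [288. 242.] 1471 lo [526.  14.  33.] hi [691. 111. 127.] med [614.  73.  65.]
camera 0.82 [234. 306.] 1649 lo [ 704. -194.    8.] hi [ 787. -137.  151.] med [ 764. -170.  110.]
camera 0.21 [265. 302.] 1349 lo [ 683. -123.    0.] hi [798. -33. 175.] med [767. -98.  56.]
brush_post 0.63 [266. 302.] 1295 lo [ 710. -123.    2.] hi [797.
[... 1231 characters left out ...]
82. 125. 127.] med [606.  88.  60.]
camera 0.71 [273. 167.] 474 lo [ 698. -181.    2.] hi [ 761. -128.  145.] med [ 729. -147.   97.]
camera 0.7 [255. 208.] 1395 lo [520.  17.  13.] hi [692. 125. 127.] med [606.  89.  61.]
brush_post 0.87 [257. 172.] 649 lo [ 710. -114.    2.] hi [791. -67. 170.] med [741. -83.  89.]
brush_post 0.51 [185. 246.] 1264 lo [570. 303.  35.] hi [612. 403. 128.] med [582. 367.  91.]
lamp_post 0.57 [242. 176.] 576 lo [ 742. -178.   -2.] hi [871.  10. 149.] med [752. -15.  91.]
slide 0.8 [272. 209.] 4134 lo [ 520. -259.   -1.] hi [698. 170. 111.] med [600.  50.  26.]
loose_brush 0.7 [352. 179.] 315 lo [ 459. -441.   -0.] hi [ 615. -363.   21.] med [ 546. -396.   15.]
```

View pics/scene0.png

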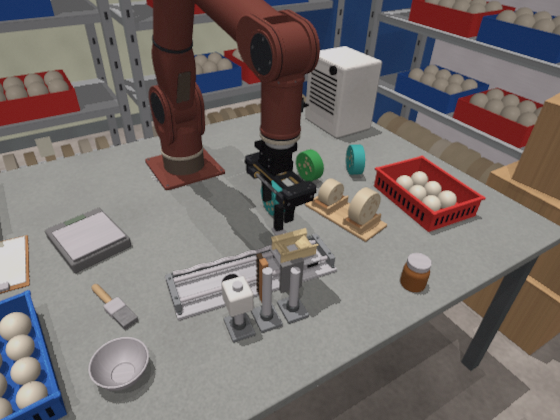

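View pics/side0.png

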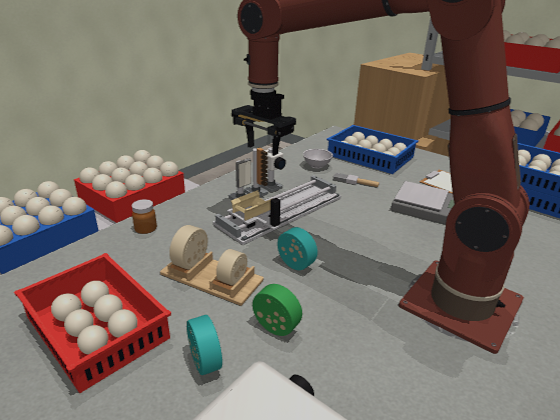

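```bash
cat > b.py <<'E'
from h import *
A=[]
for c in ["scene","side"]:
    p=eyes.camera(c); A.append(pts(p))
for nm,P in zip(["scene","side","both"],A+[np.vstack(A)]):
    def box(lo,hi):
        return P[np.all((P>lo)&(P<hi),1)]
    def rect(t,q):
        r=cv2.minAreaRect(q[:,:2].astype(np.float32)); print(nm,t,len(q),"c",np.round(r[0],1),"size",np.round(r[1],1),"ang",round(r[2],1),"zmax",q[:,2].max().round(1))
    rect("cake",box([540,270,60],[670,420,140]))
    rect("caketop",box([540,270,122],[670,420,140]))
    rect("small",box([430,250,55],[520,420,140]))
    rect("stand",box([400,230,25],[720,430,40]))
    rect("handle",box([490,-20,60],[550,160,140]))
    rect("handletop",box([490,-20,122],[550,160,140]))
    rect("cradle",box([560,-20,60],[720,160,100]))
    rect("slide",box([500,-330,4],[740,230,14]))
    rect("cam",box([690,-220,60],[840,-125,160]))
    rect("brushp",box([690,-124,60],[840,-56,175]))
    rect("lampp",box([690,-56,60],[840,10,175]))
E
python3 b.py; python3 -c "
from h import *;print(sense()['orientation'])"
```

```text
scene cake 708 c [600.7 344.8] size [ 45.6 110.8] ang 12.6 zmax 132.1
scene caketop 160 c [600.5 343.6] size [41.6 60.4] ang 12.8 zmax 132.1
scene small 386 c [473.6 318. ] size [47.3 83.9] ang 12.8 zmax 104.5
scene stand 418 c [535. 332.] size [204.1 106.1] ang 12.8 zmax 39.9
scene handle 224 c [533.1  80.7] size [25.4 27.4] ang 78.8 zmax 133.6
scene handletop 52 c [532.2  77.9] size [27.2 22.7] ang 12.7 zmax 133.6
scene cradle 718 c [635.2  66.5] size [106.   77.3] ang 82.1 zmax 89.9
scene slide 2389 c [621.9 -49.5] size [559.2 237.3] ang 89.4 zmax 14.0
scene cam 1050 c [ 739.6 -162.2] size [56.3 88.6] ang 81.9 zmax 153.1
scene brushp 630 c [740.8 -92.7] size [21.9 69.5] ang 83.0 zmax 174.9
scene lampp 765 c [765.9 -24.8] size [56.9 38.8] ang 83.6 zmax 154.6
side cake 1049 c [598.1 349.5] size [ 45.3 113.3] ang 12.3 zmax 131.7
side caketop 188 c [599.  350.6] size [43.2 52.5] ang 7.3 zmax 131.7
side small 651 c [471.  323.8] size [44.9 82.1] ang 11.5 zmax 100.7
side stand 687 c [535.7 336. ] size [201.2 107.1] ang 11.4 zmax 40.0
side handle 231 c [530.4  86.7] size [24.  24.3] ang 
[... 547 characters left out ...]
6] ang 12.5 zmax 132.1
both small 1037 c [472.9 320.7] size [47.4 89.6] ang 12.8 zmax 104.5
both stand 1105 c [535.1 333.6] size [204.6 110.5] ang 12.4 zmax 40.0
both handle 455 c [532.7  83.3] size [30.7 28.7] ang 82.5 zmax 133.6
both handletop 97 c [532.9  83.2] size [29.8 27.2] ang 88.7 zmax 133.6
both cradle 1202 c [636.3  69.5] size [111.3  80.9] ang 81.1 zmax 89.9
both slide 3700 c [621.9 -49.5] size [559.2 237.3] ang 89.4 zmax 14.0
both cam 1364 c [ 739.7 -158.8] size [63.1 89.3] ang 81.9 zmax 153.1
both brushp 1072 c [741.3 -86.5] size [28.5 71.4] ang 76.2 zmax 174.9
both lampp 1164 c [754.9 -21.2] size [49.5 54.2] ang 34.8 zmax 154.6
[-2.22142925e+00 -2.22137857e+00  2.70385671e-05]
```

The scene picture shows the larger cake at (365,208) and the small one at (330,192), both on the stand. The carrier is at (293,245) and the white camera box at (238,295), beside the last station. The side picture agrees: large cake (188,247), small cake (232,268), handle (275,212). Next is a wrist view to refine the slide frame.

```bash
cat > c.py <<'E'
from h import *
p=eyes.camera("wrist"); save(p,"wrist0"); P=pts(p)
print((-p["R"].T@p["t"]).round(),P.min(0).round(),P.max(0).round())
def rect(t,lo,hi):
    q=P[np.all((P>lo)&(P<hi),1)]
    if len(q)<10: print(t,len(q)); return
    r=cv2.minAreaRect(q[:,:2].astype(np.float32)); print(t,len(q),np.round(r[0],1),np.round(r[1],1),round(r[2],1),q[:,2].max().round(1))
rect("handletop",[490,-20,122],[560,160,140])
rect("cradle hi",[570,-20,70],[720,160,100])
rect("cradle lip",[570,-20,82],[720,160,100])
rect("cam",[690,-220,60],[840,-122,160]); rect("lamp",[690,-56,60],[840,10,160])
# rails yaw: slide region from all cams
for c in ["scene","side","wrist"]:
    p=eyes.camera(c)
    o=finder.outline_of(p,"slide")
    if not o: continue
    q=pts(p,o[0]["region"]); q=q[(q[:,2]>2)&(q[:,2]<45)]
    r=cv2.minAreaRect(q[:,:2].astype(np.float32)); print(c,o[0]["conf"],np.round(r[0],1),np.round(r[1],1),round(r[2],1))
E
python3 c.py
```

```text
[651.  80. 385.] [ 308. -483. -757.] [1665.  175.  338.]
handletop 1160 [531.5  81. ] [24.  22.5] 81.6 132.2
cradle hi 4366 [634.6  66.2] [104.1  77.5] 81.9 88.9
cradle lip 2173 [634.7  66.2] [104.   77.2] 81.9 88.9
cam 943 [ 724.8 -140.6] [71.2 23.5] 22.0 134.2
lamp 4425 [764.4 -24.6] [55.5 39.4] 82.2 152.4
scene 0.83 [552.2 -29. ] [470.9 291.8] 81.9
side 0.75 [651.3 -52.8] [456.2 271.5] 89.2
wrist 0.84 [594.1 -51.5] [440.7 196.7] 81.8
```

View pics/wrist0.png

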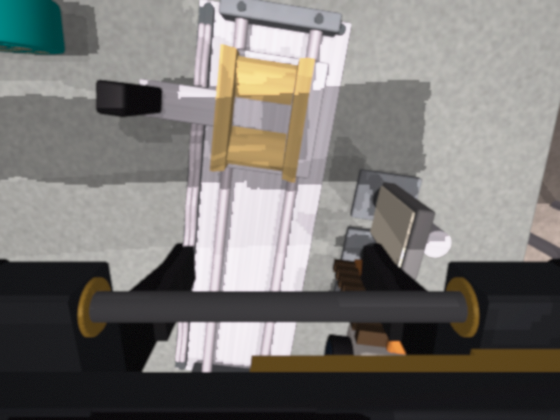

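The wrist picture shows the carrier's cradle at (262,110), its handle at (130,98) and the lamp at (405,225). The slide yaw is -8.1° and the seat is at about (635, 66). The 105 mm handle spacing checks out. Now I move so the wrist camera sees the cake.

Emit:
{"fn": "servo_tool", "kwargs": {
  "commands": [
    [[0,-0.25,1,0,0,0,0.26],[0,-0.25,1,0,0,0,0.26],[0,-0.25,1,0,0,0,0.26],[0,-0.25,1,0,0,0,0.26],[0,-0.25,1,0,0,0,0.26],[0,-0.25,1,0,0,0,0.26],[0,-0.25,1,0,0,0,0.26],[0,-0.25,1,0,0,0,0.26]]
  ]
}}

```text
time_s: 2.22
ee_pos: [599.5, 201.1, 404.9]
orientation: [1.965, 2.451, 0.0]
contact_force: [0.3, 0.3, -0.2]
grip_width: 1.0
gripper_force: 0.0
```

Emit:
{"fn": "servo_tool", "kwargs": {
  "commands": [
    [[0,0,0.8,0,0,0,0],[0,0,0.8,0,0,0,0],[0,0,0.8,0,0,0,0],[0,0,0,0,0,0,0],[0,0,0,0,0,0,0]]
  ]
}}

```text
time_s: 2.63
ee_pos: [599.6, 261.3, 404.5]
orientation: [-1.964, -2.452, 0.0]
contact_force: [-0.0, -0.8, 0.1]
grip_width: 1.0
gripper_force: 0.0
```

```bash
cat > d.py <<'E'
from h import *
s=sense(); print(s["time_s"],s["ee_pos"],s["orientation"])
p=eyes.camera("wrist"); save(p,"wrist1"); P=pts(p)
def rect(t,lo,hi):
    q=P[np.all((P>lo)&(P<hi),1)]
    if len(q)<10: print(t,len(q)); return
    r=cv2.minAreaRect(q[:,:2].astype(np.float32)); print(t,len(q),np.round(r[0],1),np.round(r[1],1),round(r[2],1),q[:,2].max().round(1))
for z in (60,75,100,115,125): rect("cake>%d"%z,[540,270,z],[670,420,140])
rect("small",[430,250,60],[520,420,140]); rect("stand",[400,230,20],[720,430,40])
E
python3 d.py
```

```text
2.6333 [599.58285793 261.30357467 404.48855323] [-1.96362462e+00 -2.45159179e+00  2.35776328e-04]
cake>60 7643 [599.1 345.6] [ 42.7 107.6] 12.2 131.0
cake>75 7643 [599.1 345.6] [ 42.7 107.6] 12.2 131.0
cake>100 7269 [599.2 345.8] [42.6 97.6] 12.3 131.0
cake>115 5828 [599.2 345.9] [42.4 75.6] 12.4 131.0
cake>125 3337 [599.4 345.7] [41.6 47.9] 10.7 131.0
small 6036 [472.8 319. ] [42.6 82.5] 12.1 102.2
stand 3436 [535.4 332.1] [198.5 104.1] 11.9 40.0
```

Emit:
{"fn": "servo_tool", "kwargs": {
  "commands": [
    [[0,0,0.85,0,0,0,0],[0,0,0.85,0,0,0,0],[0,0,0.85,0,0,0,0],[0,0,0.84,0,0,0,-0.04],[0,0,0,-1,0,0,0],[0,0,0,-1,0,0,0],[0,0,0,0,0,0,0]]
  ]
}}

```text
time_s: 3.27
ee_pos: [599.5, 342.9, 349.4]
orientation: [-1.972, -2.443, 0.012]
contact_force: [-1.2, -1.5, -1.2]
grip_width: 0.999
gripper_force: 0.0
```

Emit:
{"fn": "servo_tool", "kwargs": {
  "commands": [
    [[0,0,0,-0.8,0,0,0],[0,0,0,-0.8,0,0,0],[0,0,0,-0.8,0,0,0],[0,0,0,-0.7,0,0,0],[0,0,0,-0.6,0,0,0],[0,0,0,0,0,0,0],[0,0,0,0,0,0,0]]
  ]
}}

```text
time_s: 3.85
ee_pos: [600.5, 343.6, 262.8]
orientation: [1.974, 2.444, -0.001]
contact_force: [-0.2, 0.7, 0.2]
grip_width: 0.999
gripper_force: 0.0
```

Emit:
{"fn": "servo_tool", "kwargs": {
  "commands": [
    [[0,-0.05,0.1,0,0,0,0],[0,0,0,0,0,0,0],[1,0,0,0,0,0,0],[1,0,0,0,0,0,0],[1,0,0,0,0,0,0],[1,0,0,0,0,0,0],[1,0,0,0,0,0,0],[1,0,0,0,0,0,0]]
  ]
}}

```text
time_s: 4.52
ee_pos: [598.7, 347.2, 262.2]
orientation: [-1.972, -2.446, 0.0]
contact_force: [0.7, -0.5, -0.8]
grip_width: 0.634
gripper_force: 0.0
```

Emit:
{"fn": "servo_tool", "kwargs": {
  "commands": [
    [[1,0,0,0,0,0,0],[1,0,0,0,0,0,0],[1,0,0,0,0,0,0],[1,0,0,0,0,0,0]]
  ]
}}

```text
time_s: 4.85
ee_pos: [598.7, 347.2, 262.2]
orientation: [-1.972, -2.446, 0.0]
contact_force: [-0.2, -1.0, -0.1]
grip_width: 0.477
gripper_force: 30.0
```

Emit:
{"fn": "servo_tool", "kwargs": {
  "commands": [
    [[1,0,0,0.2,0,0,0],[1,0,0,0.4,0,0,0],[1,0,0,0.6,0,0,0],[1,0,0,0.8,0,0,0],[1,0,0,0.8,0,0,0],[1,0,0,0.8,0,0,0],[1,0,0,0.6,0,0,0],[1,0,0,0.3,0,0,0]]
  ]
}}

```text
time_s: 5.52
ee_pos: [598.9, 347.4, 378.2]
orientation: [1.971, 2.445, 0.005]
contact_force: [-0.1, -0.6, -2.3]
grip_width: 0.484
gripper_force: 30.0
```

Emit:
{"fn": "servo_tool", "kwargs": {
  "commands": [
    [[1,0,-0.3,0,0,0,-0.1],[1,0.1,-0.6,0,0,0,-0.2],[1,0.1,-0.8,0,0,0,-0.25],[1,0.1,-0.8,0,0,0,-0.25],[1,0.1,-0.8,0,0,0,-0.25],[1,0.1,-0.8,0,0,0,-0.25],[1,0.1,-0.8,0,0,0,-0.25],[1,0.1,-0.8,0,0,0,-0.25]]
  ]
}}

```text
time_s: 6.18
ee_pos: [616.5, 201.9, 374.7]
orientation: [2.198, 2.245, -0.0]
contact_force: [0.5, 1.1, -3.0]
grip_width: 0.482
gripper_force: 30.0
```

Emit:
{"fn": "servo_tool", "kwargs": {
  "commands": [
    [[1,0.1,-0.8,0,0,0,-0.25],[1,0.1,-0.8,0,0,0,-0.25],[1,0.1,-0.8,0,0,0,-0.25],[1,0.1,-0.8,0,0,0,-0.25],[1,0.1,-0.8,0,0,0,-0.25],[1,0.1,-0.7,0,0,0,-0.2],[1,0,-0.4,0,0,0,-0.1],[1,0,0,0,0,0,0]]
  ]
}}

```text
time_s: 6.85
ee_pos: [631.6, 73.7, 374.7]
orientation: [2.373, 2.058, -0.001]
contact_force: [0.7, -1.2, -2.3]
grip_width: 0.482
gripper_force: 30.0
```

```bash
cat > e.py <<'E'
from h import *
s=sense(); print(s["ee_pos"],s["orientation"])
for c in ["scene","side","wrist"]:
    p=eyes.camera(c); P=pts(p)
    if c=="scene": cv2.imwrite("pics/e_scene.png",cv2.resize(p["color"][100:330,170:430,::-1],None,fx=2.5,fy=2.5))
    for t,lo,hi in [("cake",[575,0,120],[700,140,180]),("handle",[490,-20,122],[560,160,140]),("lip",[570,-20,82],[720,160,100])]:
        q=P[np.all((P>lo)&(P<hi),1)]
        if len(q)<10: print(c,t,len(q)); continue
        r=cv2.minAreaRect(q[:,:2].astype(np.float32)); print(c,t,len(q),np.round(r[0],1),np.round(r[1],1),round(r[2],1),q[:,2].min().round(),q[:,2].max().round(1))
E
python3 e.py
```

```text
[631.5628023   73.74089615 374.74994627] [ 2.37263092e+00  2.05758089e+00 -1.35215670e-03]
scene cake 389 [648.   63.7] [110.8  36.2] 63.3 135.0 179.9
scene handle 7
scene lip 150 [634.3  66.7] [104.4  79.9] 81.3 82.0 90.7
side cake 358 [627.   80.6] [108.7  41.9] 79.1 130.0 179.8
side handle 46 [530.3  86.5] [22.8 22.7] 87.0 122.0 131.3
side lip 86 [634.8  70.4] [103.5  81.1] 81.2 82.0 89.3
wrist cake 52 [634.7 130.4] [ 0.6 27.7] 82.0 173.0 177.7
wrist handle 1105 [531.5  81.8] [24.  21.9] 81.4 122.0 132.3
wrist lip 393 [638.5  92.6] [51.2 77.3] 81.6 82.0 87.8
```

View pics/e_scene.png

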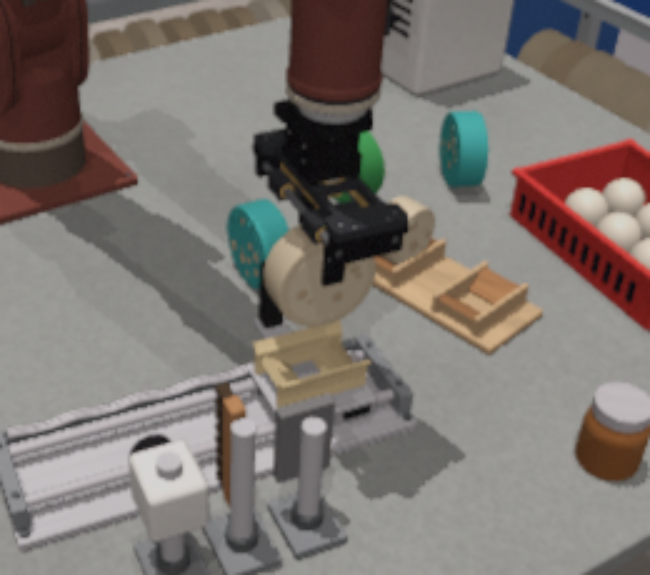

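The crop shows the cake held level at (320,280), just above the cradle at (310,365). I'll centre it and lower.

Emit:
{"fn": "servo_tool", "kwargs": {
  "commands": [
    [[1,0.14,-0.26,0,0,0,0],[1,0,0,0,0,0,0],[1,0,0,0,0,0,0],[1,0,0,-0.4,0,0,0],[1,0,0,-0.4,0,0,0],[1,0,0,-0.4,0,0,0],[1,0,0,0,0,0,0]]
  ]
}}

```text
time_s: 7.58
ee_pos: [633.8, 70.8, 341.2]
orientation: [-2.366, -2.063, 0.006]
contact_force: [-0.1, -0.0, -3.1]
grip_width: 0.479
gripper_force: 30.0
```

Emit:
{"fn": "servo_tool", "kwargs": {
  "commands": [
    [[1,0.05,-0.13,0,0,0,0],[1,0,0,0,0,0,0],[1,0,0,0,0,0,0],[1,0,0,0,0,0,0]]
  ]
}}

```text
time_s: 7.92
ee_pos: [636.2, 67.4, 345.3]
orientation: [2.368, 2.063, 0.001]
contact_force: [0.7, -0.5, -3.1]
grip_width: 0.485
gripper_force: 30.0
```

Emit:
{"fn": "servo_tool", "kwargs": {
  "commands": [
    [[1,-0.04,0,-0.3,0,0,0],[1,0,0,-0.4,0,0,0],[1,0,0,-0.4,0,0,0],[1,0,0,-0.3,0,0,0],[1,0,0,-0.2,0,0,0],[1,0,0,-0.1,0,0,0],[1,0,0,0,0,0,0],[1,0,0,0,0,0,0]]
  ]
}}

```text
time_s: 8.58
ee_pos: [635.1, 67.5, 302.3]
orientation: [-2.368, -2.064, -0.0]
contact_force: [0.5, 0.5, -2.9]
grip_width: 0.484
gripper_force: 30.0
```

Emit:
{"fn": "servo_tool", "kwargs": {
  "commands": [
    [[1,0,0,-0.06,0,0,0],[1,0,0,-0.06,0,0,0],[1,0,0,0,0,0,0],[1,0,0,0,0,0,0]]
  ]
}}

```text
time_s: 8.92
ee_pos: [635.0, 67.5, 299.4]
orientation: [2.368, 2.064, 0.0]
contact_force: [-0.2, 0.5, -2.5]
grip_width: 0.484
gripper_force: 30.0
```

Emit:
{"fn": "servo_tool", "kwargs": {
  "commands": [
    [[1,0,0,-0.05,0,0,0],[1,0,0,-0.03,0,0,0],[1,0,0,0,0,0,0],[1,0,0,0,0,0,0]]
  ]
}}

```text
time_s: 9.25
ee_pos: [635.0, 67.4, 297.3]
orientation: [2.368, 2.064, 0.0]
contact_force: [0.9, 0.2, -1.5]
grip_width: 0.481
gripper_force: 30.0
```

Emit:
{"fn": "servo_tool", "kwargs": {
  "commands": [
    [[1,0,0,-0.04,0,0,0],[1,0,0,0,0,0,0],[1,0,0,0,0,0,0]]
  ]
}}

```text
time_s: 9.5
ee_pos: [635.0, 67.4, 297.1]
orientation: [2.368, 2.064, 0.001]
contact_force: [-3.6, -0.7, 5.8]
grip_width: 0.479
gripper_force: 30.0
```

Contact felt, with the cake seated. Releasing.

Emit:
{"fn": "servo_tool", "kwargs": {
  "commands": [
    [[0.4,0,0,0,0,0,0],[0.2,0,0,0,0,0,0],[0.1,0,0,0,0,0,0],[0,0,0,0,0,0,0],[0,0,0,0,0,0,0],[0,0,0,0,0,0,0],[0,0,0,0,0,0,0],[0,0,0,0,0,0,0]]
  ]
}}

```text
time_s: 10.17
ee_pos: [635.0, 67.5, 296.2]
orientation: [-2.368, -2.064, -0.0]
contact_force: [0.0, -0.7, 0.7]
grip_width: 0.964
gripper_force: 0.0
```

Emit:
{"fn": "servo_tool", "kwargs": {
  "commands": [
    [[0,0,0,0.3,0,0,0],[0,0,0,0.6,0,0,0],[0,0,0,1,0,0,0],[0,0,0,1,0,0,0],[0,0,0,0.8,0,0,0],[0,0,0,0.3,0,0,0],[0,0,0,0,0,0,0],[0,0,0,0,0,0,0]]
  ]
}}

```text
time_s: 10.83
ee_pos: [634.9, 67.5, 395.8]
orientation: [-2.368, -2.064, 0.0]
contact_force: [-0.6, 0.1, -0.5]
grip_width: 0.999
gripper_force: 0.0
```

```bash
cat > f.py <<'E'
from h import *
import sys
s=sense(); print(s["time_s"],s["ee_pos"],s["orientation"],s["contact_force"])
yaw=np.deg2rad(-8.1); X=np.array([np.cos(yaw),np.sin(yaw)]); Y=np.array([-np.sin(yaw),np.cos(yaw)]); O=np.array([635.2,66.3])
for c in ["scene","side","wrist"]:
    p=eyes.camera(c); P=pts(p)
    if c==sys.argv[1]: save(p,sys.argv[2])
    L=np.c_[(P[:,:2]-O)@X,(P[:,:2]-O)@Y,P[:,2]]   # slide axes about the home seat
    for t,lo,hi in [("cake",[-50,-300,98],[50,90,168]),("handle",[-130,-300,122],[-80,60,140]),("lip",[-50,-300,81],[50,90,92])]:
        q=L[np.all((L>lo)&(L<hi),1)]
        if len(q)<10: print(c,t,len(q)); continue
        print(c,t,len(q),"lo",np.percentile(q,1,0).round(1),"hi",np.percentile(q,99,0).round(1))
E
python3 f.py scene seated
```

```text
10.8333 [634.86718964  67.4686518  395.80079738] [-2.36842907e+00 -2.06387272e+00  1.22400385e-04] [-0.55923275  0.12520225 -0.49284732]
scene cake 1039 lo [-19.  -53.6  99. ] hi [ 23.9  48.7 165.3]
scene handle 58 lo [-115.6  -11.   122.5] hi [-92.4  11.4 133.1]
scene lip 174 lo [-36.7 -51.1  81.2] hi [39.2 51.2 91.9]
side cake 754 lo [-23.2 -45.6  98.8] hi [ 20.1  58.4 163.8]
side handle 48 lo [-117.1   -7.7  122.2] hi [-95.8  16.2 130.9]
side lip 140 lo [-38.7 -44.2  81.1] hi [34.7 56.  91.7]
wrist cake 8369 lo [-19.9 -42.8 114.2] hi [ 20.8  54.2 164.7]
wrist handle 967 lo [-115.1  -10.6  122.3] hi [-94.2  12.1 131.4]
wrist lip 2154 lo [-38.8 -51.1  81.1] hi [37.9 51.1 87.4]
```

View pics/seated.png

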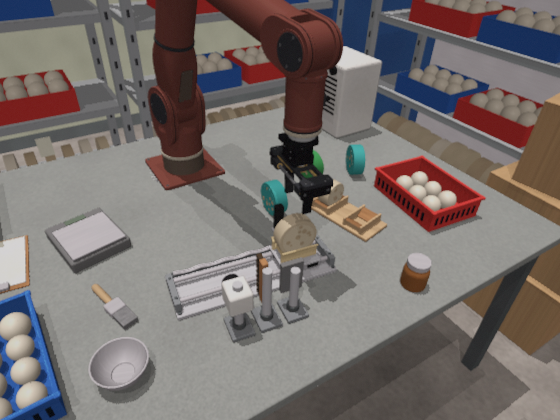

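The cake is seated in the cradle at (295,235): top at about 164 mm, centred within a couple of mm across the slot and along the rail. The small cake is still on the stand at (330,192). Next I grip the handle with the fingers closing along the rail, which needs a -90° turn.

Emit:
{"fn": "servo_tool", "kwargs": {
  "commands": [
    [[0,-0.28,0.04,0,0,0,-1],[0,-0.28,0.04,0,0,0,-1],[0,-0.28,0.04,0,0,0,-1],[0,-0.28,0.04,0,0,0,-1],[0,-0.28,0.04,0,0,0,-1],[0,-0.28,0.04,0,0,0,-1],[0,-0.28,0.04,0,0,0,-1],[0,-0.28,0.04,0,0,0,-1]]
  ]
}}

```text
time_s: 11.65
ee_pos: [578.4, 75.5, 394.9]
orientation: [-3.005, -0.914, 0.003]
contact_force: [0.3, -0.8, -0.6]
grip_width: 1.001
gripper_force: 0.0
```

Emit:
{"fn": "servo_tool", "kwargs": {
  "commands": [
    [[0,-0.28,0.04,0,0,0,-1],[0,-0.28,0.04,0,0,0,-1],[0,-0.28,0.04,0,0,0,-1],[0,-0.28,0.04,0,0,0,-1],[0,-0.28,0.04,0,0,0,-1],[0,-0.28,0.04,0,0,0,-1],[0,-0.2,0,0,0,0,-1],[0,0,0,0,0,0,0]]
  ]
}}

```text
time_s: 12.32
ee_pos: [531.1, 81.6, 395.2]
orientation: [3.133, -0.223, -0.003]
contact_force: [0.0, -0.0, -1.0]
grip_width: 0.999
gripper_force: 0.0
```

```bash
python3 f.py none x; python3 -c "
from h import *
from scipy.spatial.transform import Rotation as R
s=sense();print(R.from_rotvec(s['orientation']).as_matrix().round(3),s['joint_positions'])"
```

```text
12.3167 [531.10959802  81.55172178 395.2411258 ] [ 3.13320649e+00 -2.22620734e-01 -2.88773205e-03] [ 0.02171049 -0.01783022 -1.03393325]
scene cake 1040 lo [-18.5 -54.   98.8] hi [ 23.7  49.5 165.6]
scene handle 60 lo [-116.9  -11.4  122.7] hi [-92.3  11.4 132.8]
scene lip 174 lo [-35.9 -52.   81.2] hi [38.9 50.7 91.8]
side cake 747 lo [-23.5 -45.4  99. ] hi [ 21.3  58.5 163.5]
side handle 47 lo [-117.1   -7.1  122.3] hi [-95.3  16.3 131.1]
side lip 144 lo [-40.  -44.6  81. ] hi [36.1 56.8 91.7]
wrist cake 11808 lo [-20.8 -49.9 124.3] hi [ 20.5  50.5 165. ]
wrist handle 879 lo [-114.9  -11.   123.2] hi [-94.1  11.8 131.5]
wrist lip 1853 lo [-38.6 -50.9  81.1] hi [38.2 51.6 87.8]
[[ 0.991 -0.133 -0.001]
 [-0.133 -0.991 -0.   ]
 [-0.001  0.    -1.   ]] [-0.36963163  0.11009505  0.14626065  1.756822   -0.01668117  1.27658334
 -1.92367815]
```

Emit:
{"fn": "servo_tool", "kwargs": {
  "commands": [
    [[0,0,0,-0.6,0,0,-0.04],[0,0,0,-1,0,0,0],[0,0,0,-1,0,0,0],[0,0,0,-0.9,0,0,0],[0,0,0,-0.7,0,0,0],[0,0,0,-0.5,0,0,0],[0,0,0,-0.2,0,0,0],[0,0,0,0,0,0,0]]
  ]
}}

```text
time_s: 13.13
ee_pos: [531.8, 81.3, 272.4]
orientation: [3.133, -0.219, -0.004]
contact_force: [-0.1, 0.6, 1.0]
grip_width: 1.001
gripper_force: 0.0
```

Emit:
{"fn": "servo_tool", "kwargs": {
  "commands": [
    [[0.5,0,0,0,0,0,0],[0.6,0,0,0,0,0,0],[0.65,0,0,0,0,0,0],[0.65,0,0,0,0,0,0],[0.65,0,0,0,0,0,0],[0.65,0,0,0,0,0,0],[0.65,0,0,0,0,0,0],[0.65,0,0,0,0,0,0]]
  ]
}}

```text
time_s: 13.8
ee_pos: [532.0, 81.5, 273.9]
orientation: [-3.134, 0.222, -0.0]
contact_force: [-0.3, -0.3, 1.1]
grip_width: 0.478
gripper_force: 0.0
```

Emit:
{"fn": "servo_tool", "kwargs": {
  "commands": [
    [[1,0,0,0,0,0,0],[1,0,0,0,0,0,0],[1,0,0,0,0,0,0],[1,0,0,0,0,0,0],[1,0,0,0,0,0,0],[1,0,0,0,0,0,0],[1,0,0,0,0,0,0],[1,0,0,0,0,0,0]]
  ]
}}

```text
time_s: 14.47
ee_pos: [532.0, 81.5, 273.7]
orientation: [-3.134, 0.222, -0.0]
contact_force: [0.1, 0.2, 0.1]
grip_width: 0.275
gripper_force: 30.0
```

Emit:
{"fn": "servo_tool", "kwargs": {
  "commands": [
    [[1,-0.01,-0.1,0,0,0,0],[1,-0.03,-0.2,0,0,0,0],[1,-0.04,-0.3,0,0,0,0],[1,-0.05,-0.3,0,0,0,0],[1,-0.04,-0.3,0,0,0,0],[1,-0.04,-0.3,0,0,0,0],[1,-0.04,-0.3,0,0,0,0],[1,-0.05,-0.3,0,0,0,0]]
  ]
}}

```text
time_s: 15.13
ee_pos: [524.3, 27.8, 273.7]
orientation: [3.133, -0.222, -0.0]
contact_force: [-0.1, -2.1, -0.8]
grip_width: 0.269
gripper_force: 30.0
```

Emit:
{"fn": "servo_tool", "kwargs": {
  "commands": [
    [[1,-0.04,-0.3,0,0,0,0],[1,-0.04,-0.3,0,0,0,0],[1,-0.05,-0.3,0,0,0,0],[1,-0.04,-0.3,0,0,0,0],[1,-0.04,-0.3,0,0,0,0],[1,-0.04,-0.3,0,0,0,0],[1,-0.04,-0.3,0,0,0,0],[1,-0.05,-0.3,0,0,0,0]]
  ]
}}

```text
time_s: 15.8
ee_pos: [515.9, -31.0, 273.7]
orientation: [-3.133, 0.22, 0.0]
contact_force: [0.1, 0.8, -1.2]
grip_width: 0.275
gripper_force: 30.0
```

Emit:
{"fn": "servo_tool", "kwargs": {
  "commands": [
    [[1,-0.04,-0.3,0,0,0,0],[1,-0.04,-0.3,0,0,0,0],[1,-0.05,-0.3,0,0,0,0],[1,-0.04,-0.3,0,0,0,0],[1,-0.04,-0.3,0,0,0,0],[1,-0.04,-0.3,0,0,0,0],[1,-0.03,-0.2,0,0,0,0],[1,0,0,0,0,0,0]]
  ]
}}

```text
time_s: 16.47
ee_pos: [508.7, -81.8, 273.7]
orientation: [-3.133, 0.223, 0.001]
contact_force: [-2.7, 3.1, 2.2]
grip_width: 0.274
gripper_force: 30.0
```

Emit:
{"fn": "servo_tool", "kwargs": {
  "commands": [
    [[1,-0.03,-0.2,0,0,0,0],[1,-0.05,-0.3,0,0,0,0],[1,-0.05,-0.3,0,0,0,0],[1,-0.05,-0.3,0,0,0,0],[1,-0.04,-0.3,0,0,0,0],[1,-0.03,-0.2,0,0,0,0],[1,-0.02,-0.15,0,0,0,0],[1,0,0,0,0,0,0]]
  ]
}}

```text
time_s: 17.13
ee_pos: [502.2, -126.0, 273.7]
orientation: [3.133, -0.224, 0.001]
contact_force: [1.9, -2.7, -2.9]
grip_width: 0.271
gripper_force: 30.0
```

Emit:
{"fn": "servo_tool", "kwargs": {
  "commands": [
    [[1,0,0,0,0,0,0],[1,0,0,0,0,0,0],[1,0,0,0,0,0,0],[1,0,0,0,0,0,0]]
  ]
}}

```text
time_s: 17.47
ee_pos: [502.3, -124.6, 273.7]
orientation: [3.134, -0.221, 0.0]
contact_force: [2.0, -3.3, -4.5]
grip_width: 0.272
gripper_force: 30.0
```

```bash
python3 f.py scene atcam
```

```text
17.4667 [ 502.34735943 -124.59610859  273.72752183] [ 3.13366770e+00 -2.21346490e-01  4.34604101e-04] [ 2.04215812 -3.30929608 -4.51595683]
scene cake 1202 lo [ -18.  -261.7   98.8] hi [  23.8 -158.5  165.2]
scene handle 121 lo [-115.3 -232.5  122.3] hi [ -90.2 -184.3  139.7]
scene lip 199 lo [  16.7 -259.4   81.2] hi [  38.9 -159.3   91.7]
side cake 300 lo [ -23.3 -219.8   98.2] hi [  21.1 -147.4  164. ]
side handle 83 lo [-117.8 -227.8  122.2] hi [ -92.2 -177.8  139.4]
side lip 98 lo [ -39.  -236.4   81.2] hi [  36.  -150.8   91.9]
wrist cake 29471 lo [ -21.  -255.4  131.6] hi [   3.1 -161.6  164.9]
wrist handle 2134 lo [-115.  -230.9  122.2] hi [ -91.8 -185.8  139.6]
wrist lip 3795 lo [ -38.8 -259.3   81.1] hi [ -21.1 -157.4   87.6]
```

Emit:
{"fn": "servo_tool", "kwargs": {
  "commands": [
    [[1,-0.01,-0.06,0,0,0,0],[1,0,0,0,0,0,0],[1,0,0,0,0,0,0],[1,0,0,0,0,0,0]]
  ]
}}

```text
time_s: 17.95
ee_pos: [502.2, -126.1, 273.8]
orientation: [-3.134, 0.222, -0.001]
contact_force: [4.4, 0.5, -5.1]
grip_width: 0.274
gripper_force: 30.0
```

Emit:
{"fn": "servo_tool", "kwargs": {
  "commands": [
    [[0.6,0,0,0,0,0,0],[0.4,0,0,0,0,0,0],[0.2,0,0,0,0,0,0],[0,0,0,0,0,0,0],[0,0,0,0,0,0,0],[0,0,0,0,0,0,0],[0,0,0,0,0,0,0],[0,0,0,0,0,0,0]]
  ]
}}

```text
time_s: 18.62
ee_pos: [501.9, -126.2, 273.8]
orientation: [-3.134, 0.222, 0.0]
contact_force: [0.5, -0.9, 0.0]
grip_width: 0.792
gripper_force: 0.0
```

Emit:
{"fn": "servo_tool", "kwargs": {
  "commands": [
    [[0,0,0,0.3,0,0,0],[0,0,0,0.6,0,0,0],[0,0,0,1,0,0,0],[0,0,0,1,0,0,0],[0,0,0,1,0,0,0],[0,0,0,0.8,0,0,0],[0,0,0,0.3,0,0,0],[0,0,0,0,0,0,0]]
  ]
}}

```text
time_s: 19.28
ee_pos: [502.3, -126.5, 400.9]
orientation: [-3.134, 0.222, -0.006]
contact_force: [-0.2, 0.0, -0.9]
grip_width: 1.001
gripper_force: 0.0
```

Emit:
{"fn": "servo_tool", "kwargs": {
  "commands": [
    [[0,0,0,0,0,0,0],[0,0,0,0,0,0,0],[0,0,0,0,0,0,0],[0,0,0,0,0,0,0]]
  ]
}}

```text
time_s: 19.62
ee_pos: [501.8, -126.2, 397.6]
orientation: [3.134, -0.222, -0.003]
contact_force: [0.1, 0.3, 0.4]
grip_width: 0.995
gripper_force: 0.0
```

```bash
python3 f.py scene final
```

```text
19.6167 [ 501.7702972  -126.21492181  397.60042167] [ 3.13370135e+00 -2.21975503e-01 -3.02658152e-03] [0.10337026 0.34459096 0.36094698]
scene cake 1218 lo [ -18.8 -263.3   99.1] hi [  23.4 -159.1  165.4]
scene handle 67 lo [-116.5 -221.4  122.8] hi [ -92.9 -197.3  132.9]
scene lip 184 lo [   8.6 -260.2   81.4] hi [  38.4 -160.1   91.7]
side cake 604 lo [ -23.5 -255.2   98.9] hi [  21.3 -151.1  164.2]
side handle 38 lo [-117.1 -216.5  122.4] hi [ -94.3 -192.8  131.2]
side lip 114 lo [ -39.8 -256.8   81.1] hi [  37.5 -154.3   91.9]
wrist cake 11605 lo [ -21.2 -260.   126.1] hi [  20.3 -159.4  164.9]
wrist handle 882 lo [-115.7 -220.9  123.7] hi [ -94.2 -197.8  131.6]
wrist lip 1777 lo [ -38.4 -260.7   81.2] hi [  37.7 -158.5   87.7]
```

View pics/final.png

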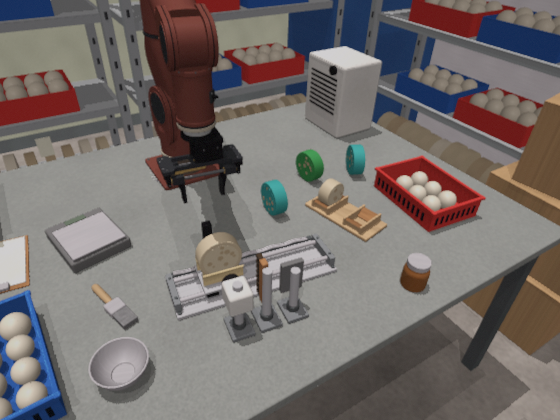

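The final picture shows the cake upright in the carrier at (220,262), directly behind the camera box at (237,295). The carrier has travelled about 209.7 mm, which puts it in the 0.21 detent. The gripper is clear, and the small cake (330,192) and loose brush (115,305) haven't moved.

```bash
python3 -c "
from h import *
print(manip.job_done())"
```

```text
the job is handed in; nothing more can be done
None
```

The larger cake is on edge in the carrier's cradle, the carrier is in the camera station's detent (about 210 mm of travel), the gripper is clear, and the job was handed in at about 20 s of the 58 s allowed; the small cake and loose brush were left untouched.

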